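# Enter the finger plan of the model hand and set it running

### The job

Enter the finger plan for the cardboard hand: the coloured tiles in the white rack, read from the black end block, give the order of the three keys to press, one at a time and each all the way down so that its white tell-tale pin drops and stays down. Leave alone the fourth key, whose tile lies in the grey spare pocket. Only when all three are entered, throw the orange run lever fully over, away from you, and let go; leave the tiles and the other things on the desk where they are.

Things in the scene. Friction and masses are not known exactly. Their poses are not given: they have to be found in the camera images.
- board: plywood control board fixed on the desk, 226 (x) x 370 (y) x 12 mm thick; origin at the centre of its underside, z up. It carries four key pucks in a two-by-two block and, on its +y half, the run lever
- rack: white plan rack fixed on the desk beyond the board, 90 x 400 mm, low 18 mm walls; origin under its middle, y along its length. At its +y end stands a black block (35 mm thick, 34 mm high) that marks the start; then three plan slots at y = 115, 38 and -39 mm, then a raised grey bar and the grey-floored spare pocket at y = -128 mm. A coloured tile lies in each
- plan_slot1 (a point): first plan slot, next to the black block; point at the centre of its floor, 6 mm above the desk
- spare_slot (a point): grey spare pocket at the end away from the black block; point at the centre of its floor, 6 mm above the desk
- tile_red: loose red plan tile, 68 x 62 x 12 mm, lying flat in one of the four places of the rack; origin at the centre of its underside
- tile_yellow: loose yellow plan tile, 68 x 62 x 12 mm, lying flat in one of the four places of the rack; origin at the centre of its underside
- tile_green: loose green plan tile, 68 x 62 x 12 mm, lying flat in one of the four places of the rack; origin at the centre of its underside
- tile_blue: loose blue plan tile, 68 x 62 x 12 mm, lying flat in one of the four places of the rack; origin at the centre of its underside
- key_red_top (a point): centre of the top of the red spring key: a red round cap 48 mm across standing 18 mm out of a black puck 74 mm across and 22 mm high (cap top 52 mm above the desk); it goes down 8 mm, which takes about 5 N, and springs back
- tell_red (a joint): the red key's tell-tale, a white pin 10 mm across at the edge of its puck on the side away from the robot: drops with the key and stays down; 0 standing (10 mm proud), 0.008 fully dropped; counted as set from 0.005
- key_yellow_top (a point): centre of the top of the yellow spring key: a yellow round cap 48 mm across standing 18 mm out of a black puck 74 mm across and 22 mm high (cap top 52 mm above the desk); it goes down 8 mm, which takes about 5 N, and springs back
- tell_yellow (a joint): the yellow key's tell-tale, a white pin 10 mm across at the edge of its puck on the side away from the robot: drops with the key and stays down; 0 standing (10 mm proud), 0.008 fully dropped; counted as set from 0.005
- key_green_top (a point): centre of the top of the green spring key: a green round cap 48 mm across standing 18 mm out of a black puck 74 mm across and 22 mm high (cap top 52 mm above the desk); it goes down 8 mm, which takes about 5 N, and springs back
- tell_green (a joint): the green key's tell-tale, a white pin 10 mm across at the edge of its puck on the side away from the robot: drops with the key and stays down; 0 standing (10 mm proud), 0.008 fully dropped; counted as set from 0.005
- key_blue_top (a point): centre of the top of the blue spring key: a blue round cap 48 mm across standing 18 mm out of a black puck 74 mm across and 22 mm high (cap top 52 mm above the desk); it goes down 8 mm, which takes about 5 N, and springs back
- tell_blue (a joint): the blue key's tell-tale, a white pin 10 mm across at the edge of its puck on the side away from the robot: drops with the key and stays down; 0 standing (10 mm proud), 0.008 fully dropped; counted as set from 0.005
- run_lever (a joint): angle of the run lever (rad): about 0 leaning to the board's -x side (towards the robot), 1.0 thrown fully over to the board's +x side (towards the orange patch); it stays where it is left
- run_lever_tip (a point): centre of the orange ball (26 mm across) at the tip of the run lever; a steel rod 10 mm thick, 85 mm from pivot to ball; pivot 34 mm above the desk, its axis along the board's y; the grey block under it is 70 x 50 x 25 mm high
- scissors: scissors, 140 mm long, black rings to -x; lying beside the board; not to be disturbed; origin at the middle of its underside
- marker: green marker pen with a white cap, 125 mm long, lying in front of the board; not to be disturbed; origin at the middle of its underside
- tape_measure: blue tape measure, 70 mm across, 30 mm high, lying beside the board; not to be disturbed; origin at the middle of its underside
- glue: white glue bottle with a yellow cap, 38 mm across, 110 mm tall, standing on the board beyond the lever; not to be disturbed; origin at the middle of its underside
- cutter: black cutter knife, 145 mm long, lying beside the board; not to be disturbed; origin at the middle of its underside
- tape_roll: brown roll of tape, 80 mm across, 22 mm high, lying flat on the board's corner nearest the robot, beside the lever; not to be disturbed; origin at the middle of its underside
Not all that is in view belongs to the job. What is meant by the tile_red is not pink, and is the smaller of those in its own colour. Of the things that look like the tile_blue, the smaller one is meant.

How it is judged:
By the outcome, as a careful person would: the job done as asked, in the order asked, and still so for the second after the job is handed in, with the robot touching nothing.
It also fails if it takes over 43 s, if anything falls off the work surface, if the arm or the gripper's body presses on something with over 40 N, if the wrist force passes 120 N, or if a joint passes its speed limit or range.

### The arm

A 6-joint arm with a two-finger parallel gripper is mounted at the origin on the work surface. World frame = base frame: x ahead of the robot, y to its left, z up, the work surface at z = 0. Lengths are in m, angles in rad, forces in N, time in s.
With the tool pointing down it reaches from about 0.25 to 0.8 m from the base axis. Payload 3.9 kg.
Tool frame: the origin (TCP) lies on the centre line of the jaws, within the pads' length; the fingertips stand 8 mm ahead of it and the grasp point (between the pads) lies 11 mm behind it; z points along the fingers, y is the line along which they close (so a half turn about z gives the same grasp; the last joint's range is limited). The gripper opens to 85 mm and grips with 20 to 120 N. Pads are 22 mm wide; open, the fingers measure 114 mm over their backs; the gripper's body (76 mm by 85 mm) begins 54 mm behind the grasp point. The pads swing forward as they close: fully open they stand 13 mm farther back than shut.
Start: joints at [1.263, 0.26, -0.138, 1.173, 0, 1.571], TCP at [0.159, 0.5, 0.218] pointing down, gripper open.
Joint ranges: [-2.78, 2.78], [-0.83, 1.72], [-1.28, 1.37], [-1.9, 2.12], [-1.57, 1.48], [-3.14, 3.14]. Speed limits (rad/s): [2.57, 2.57, 3.14, 3.14, 3.14, 3.14].

### API

Orientations are given as a unit quaternion [x, y, z, w].
In Python, from bench import manip gives the robot as it stands.
- The arm moves only by the tool jog_arm, never from a script. Its argument "increments" is one flat list of numbers, 5 for each row, row after row: the closure, from 0 (fully open) to 1 (shut), then the shift along the world's x, y, z scaled (see below), then the turn about the world's z scaled (see below). A call has 1 to 12 rows; each row is the pose to reach, as a shift and turn from the pose commanded when the call began; what a row does not reach only later rows make up. The controller multiplies each number of a shift by 0.2 m and each number of a turn by 30 degrees. A row lasts 1/10 s, in which the tool goes at most 50 mm and 8.59 degrees, less where a joint would pass 70% of its speed; a pose out of reach is approached as far as the arm can. A call with a number of a shift or a turn outside -1 to 1 is refused whole. A call with a gripper value outside its range is refused whole. The fingers move at their own pace and stop on an object; "force" is the grip in N (left out, the last holds). Time passes only in rows, so rows that repeat a pose let the fingers close. It gives the time, the measured TCP pose, the force, the opening and the grip force at its end, in the units of the state.
- manip.get_obs(): the state, without advancing time (a new reading comes with each control period).
- manip.read_camera(name): name is "scene" or "top"; returns a dict with "image" (420x560x3 uint8, blue, green, red), "fx", "fy", "cx", "cy" (pixels), "eye" and "orientation" of the camera in the world. Camera axes: x right, y down, z forward; pixel columns grow to the right and rows downward; lengths in m; the calibration is good to about 2 mm. A picture is of the moment at which its call begins. There is no depth.
- manip.finish_job(): hands the job in; it is judged then, once.
The state is a dict: "clock": time; "qpos": joint angles; "qd": joint speeds; "joint_efforts": joint torques, N m; "eef_pos": TCP position; "tcp_rot": TCP orientation; "contact_force": force on the tool from outside, world axes, zero at the start; "ft_torque": the same for the moment, N m; "grip_width": finger opening in m; "grip_force": force on a finger pad.
Only numpy, scipy, OpenCV 4.12 (cv2) and the standard library are available. Lean on these libraries where they do the work, as an engineer would, in place of code of your own. Each camera call takes 0.05 s, during which the arm holds its last target. There are 200 camera calls.

## Working session

There is one attempt and no reset: what is moved stays moved. The work goes in short steps, Python scripts to look and compute and a tool call to move; the robot and the scene stay as the last step left them, time stands still between calls to the robot, and variables do not carry over. Pictures are saved under pics/ and viewed, at most 10 in all, crops included, and the job is handed in when it is done.

Besides the shell and the picture viewer there is one more tool, called after "Request:" as name(argument=value, ...) on one line, values as JSON. jog_arm: Moves the arm, as the interface text tells. Shifts and turns lie within -1 to 1; 1 stands for 0.2 m of shift or 30 degrees of turn. Its arguments: {"type":"object","properties":{"increments":{"type":"array","items":{"type":"number"}},"force":{"type":"number"}},"required":["increments"]}

```bash
mkdir -p pics
cat > h.py <<'E'
import numpy as np,cv2
from scipy.spatial.transform import Rotation as R
from bench import manip
def ray(c,u,v):
    d=R.from_quat(c["orientation"]).as_matrix()@np.array([(u-c["cx"])/c["fx"],(v-c["cy"])/c["fy"],1])
    return np.array(c["eye"]),d
def onplane(c,u,v,z):
    e,d=ray(c,u,v); return e+d*(z-e[2])/d[2]
def proj(c,p):
    q=R.from_quat(c["orientation"]).as_matrix().T@(np.array(p)-np.array(c["eye"]))
    return q[0]/q[2]*c["fx"]+c["cx"],q[1]/q[2]*c["fy"]+c["cy"]
E
python3 - <<'E'
from h import *
import pickle
for n in("top","scene"):
    c=manip.read_camera(n); pickle.dump(c,open(n+".pkl","wb")); cv2.imwrite(f"pics/{n}1.png",c["image"]); print(n,c["eye"],c["orientation"],c["fx"])
o=manip.get_obs();print(o)
E
```

```text
top [0.37435322 0.00957281 1.15554943] [ 0.70559466 -0.70154882  0.07269468 -0.06841719] 440.4544458568893
scene [ 1.34112145 -0.19621052  0.84506464] [ 0.73494533  0.56121481 -0.2304189  -0.30298586] 477.1122310629029
{'clock': 0.1, 'qpos': array([ 1.26300104e+00,  2.60597235e-01, -1.39258200e-01,  1.17266701e+00,
        2.88177806e-05,  1.57079629e+00]), 'qd': array([ 3.04753578e-06, -1.04292462e-03,  3.05178806e-03, -1.29118739e-03,
       -1.21731872e-03, -1.85089586e-03]), 'joint_efforts': array([-4.81529952e-06, -4.06508839e+01,  2.54527617e+01,  1.01174557e-02,
        1.41451693e-05, -1.24774900e-06]), 'eef_pos': array([0.15885301, 0.49972936, 0.21735233]), 'tcp_rot': array([ 1.53290799e-01,  9.88180746e-01, -8.50648842e-04, -1.46537507e-04]), 'contact_force': array([-0.06977574,  0.73285317, -0.27404735]), 'ft_torque': array([0.00905598, 0.00060296, 0.01750927]), 'grip_force': 0.0, 'grip_width': 0.08523539578189805}
```

View pics/top1.png

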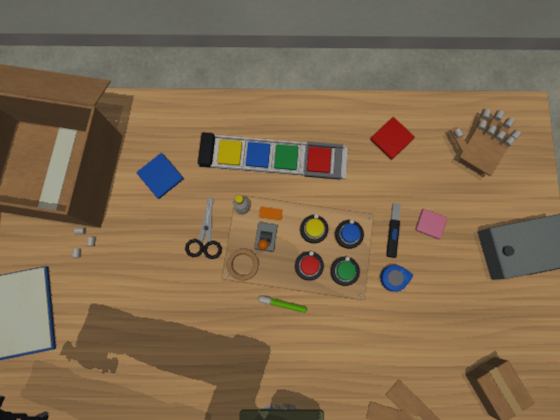

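View pics/scene1.png

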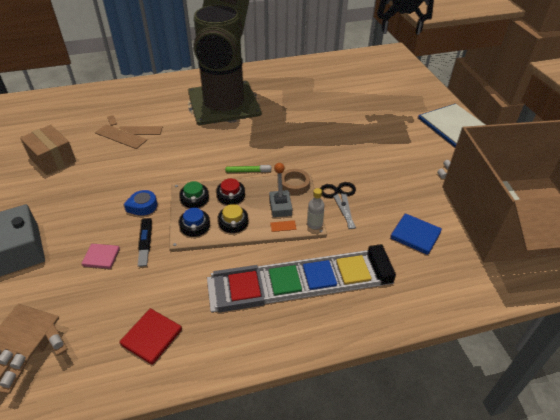

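The top view shows the rack tiles, read from the black block at (206,149): yellow (230,152), blue (258,154), green (287,157), then red (319,159) in the grey pocket. So the order is yellow, blue, green, and red is left alone.

What could be mistaken:
- **Large tiles:** the big blue (160,176), big red (392,138) and pink (431,223) lie outside the rack.
- **Keys:** yellow (315,228), blue (349,233), green (346,270), red (310,265).
- **Lever ball:** about (264,244).

Next I measure these and check one crop.

```bash
cat > m.py <<'E'
from h import *
import pickle
T=pickle.load(open("top.pkl","rb"));S=pickle.load(open("scene.pkl","rb"))
H={"yellow":(22,35),"blue":(105,125),"green":(50,80),"red":(0,5),"orange":(6,14)}
def blobs(c,k,amin):
    h=cv2.cvtColor(c["image"],cv2.COLOR_BGR2HSV);lo,hi=H[k]
    m=cv2.inRange(h,(lo,150,60),(hi,255,255))
    if k=="red": m|=cv2.inRange(h,(174,170,60),(179,255,255))
    if k=="orange": m=cv2.inRange(h,(lo,205,90),(hi,255,255))
    n,_,st,ce=cv2.connectedComponentsWithStats(m)
    return [(ce[i],st[i,4],st[i,2:4]) for i in range(1,n) if st[i,4]>=amin]
for k in H:
    print(k)
    for n,c in(("T",T),("S",S)):
        for ce,a,wh in blobs(c,k,30):
            p=onplane(c,*ce,.052)
            if .2<p[0]<.8: print("  ",n,ce.round(1),a,wh,p.round(4))
E
python3 m.py
python3 - <<'E'
from h import *
im=cv2.imread("pics/top1.png")[120:310,180:400]
cv2.imwrite("pics/crop1.png",cv2.resize(im,None,fx=3,fy=3,interpolation=cv2.INTER_CUBIC))
E
```

```text
yellow
   T [229.4 152. ] 526 [24 25] [0.7437 0.1391 0.052 ]
   T [238.7 198.6] 53 [8 8] [0.619  0.1118 0.052 ]
   T [314.4 227.4] 271 [18 19] [ 0.5455 -0.0818  0.052 ]
   S [317.5 192.6] 59 [8 9] [0.5408 0.1322 0.052 ]
   S [232.  212.3] 273 [21 19] [ 0.5528 -0.0836  0.052 ]
   S [353.1 269. ] 663 [34 28] [0.7845 0.1277 0.052 ]
blue
   T [257.6 154.5] 509 [24 24] [0.7376 0.0651 0.052 ]
   T [159.6 175.4] 1077 [46 44] [0.6792 0.3179 0.052 ]
   T [350.5 232.5] 270 [20 18] [ 0.533 -0.173  0.052]
   T [394.1 234.2] 53 [ 5 11] [ 0.5294 -0.2832  0.052 ]
   T [395.  277.5] 368 [32 26] [ 0.421  -0.2806  0.052 ]
   T [ 42.9 319.8] 236 [55 93] [0.3151 0.5783 0.052 ]
   S [140.9 204.8] 422 [31 24] [ 0.4712 -0.2877  0.052 ]
   S [193.  216.2] 278 [21 18] [ 0.5417 -0.1736  0.052 ]
   S [415.9 233.5] 1136 [49 39] [0.7273 0.3018 0.052 ]
   S [143.9 234.5] 55 [ 7 10] [ 0.5698 -0.2883  0.052 ]
   S [319.2 274.4] 689 [33 28] [0.7792 0.0544 0.052 ]
green
   T [286.  156.8] 505 [23 25] [ 0.7318 -0.0093  0.052 ]
   T [345.9 270.5] 265 [19 18] [ 0.4377 -0.159   0.052 ]
   S [192.5 188.1] 153 [19 12] [ 0.4446 -0.1604  0.052 ]
   S [284.9 279.7] 588 [31 28] [ 0.7736 -0.0183  0.052 ]
red
   T [392.1 137.8] 963 [43 41] [ 0.7863 -0.2897  0.052 ]
   T [318.6 159.3] 550 [24 26] [ 0.7256 -0.0946  0.052 ]
   T [309.5 265. ] 273 [18 19] [ 0.4508 -0.0687  0.052 ]
   S [229.7 185.8] 239 [20 17] [ 0.4601 -0.0701  0.052 ]
   S [243.8 285.3] 757 [33 30] [ 0.7651 -0.1029  0.052 ]
orange
   T [269.9 213. ] 143 [22 13] [0.5818 0.0314 0.052 ]
   T [262.9 244.1] 69 [10 10] [0.5021 0.048  0.052 ]
```

View pics/crop1.png

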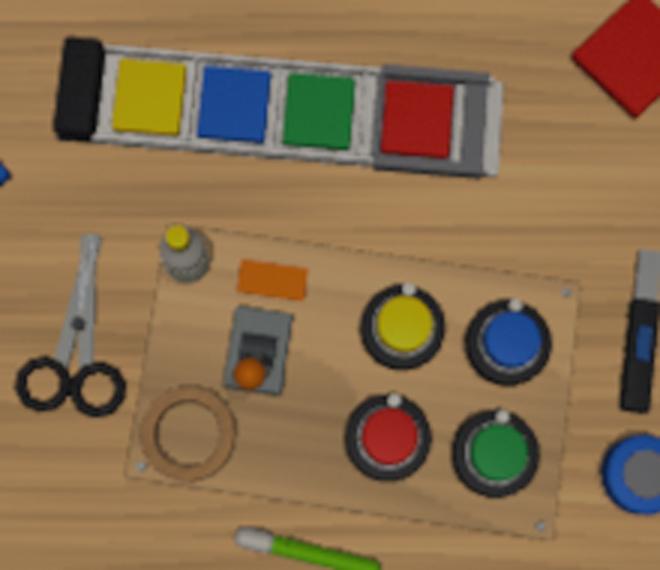

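The crop confirms it: rack order is yellow, blue, green from the black block, with red in the spare pocket, and the lever leans towards the robot. Key tops are yellow (0.546,-0.082), blue (0.533,-0.173) and green (0.438,-0.159), about 92–96 mm apart. Moving now.

Request:
jog_arm(increments=[1, 0.645, -0.97, 0, 0, 1, 0.645, -0.97, 0, 0, 1, 0.645, -0.97, 0, 0, 1, 0.645, -0.97, 0, 0, 1, 0.645, -0.97, 0, 0, 1, 0.645, -0.97, 0, 0], force=40)

```text
clock: 0.7
eef_pos: [0.2891, 0.3029, 0.2178]
tcp_rot: [0.156, 0.988, -0.001, 0.0]
contact_force: [-0.5, 1.0, -0.4]
grip_width: 0.0003
grip_force: 0.0
```

Request:
jog_arm(increments=[1, 0.645, -0.97, 0, 0, 1, 0.645, -0.97, 0, 0, 1, 0.645, -0.97, 0, 0, 1, 0.645, -0.97, 0, 0, 1, 0.645, -0.97, 0, 0, 1, 0.645, -0.97, 0, 0])

```text
clock: 1.3
eef_pos: [0.4191, 0.1104, 0.2179]
tcp_rot: [0.156, 0.988, -0.0, 0.0]
contact_force: [-0.6, 1.4, 0.1]
grip_width: 0.0005
grip_force: 0.0
```

Request:
jog_arm(increments=[1, 0.645, -0.97, 0, 0, 1, 0.645, -0.97, 0, 0, 1, 0.645, -0.97, 0, 0, 1, 0.645, -0.97, 0, 0, 1, 0.645, -0.97, 0, 0, 1, 0.645, -0.97, 0, 0, 1, 0.645, -0.97, 0, 0])

```text
clock: 2.0
eef_pos: [0.5459, -0.0805, 0.2173]
tcp_rot: [0.153, 0.988, 0.001, -0.001]
contact_force: [0.3, -0.1, -1.2]
grip_width: -0.0001
grip_force: 0.0
```

Run:
```python
from m import *
for u in[onplane(T,262.9,244.1,.109)]: print(u, "scene pixel of ball", proj(S,u))
o=manip.get_obs();print(o["clock"],o["eef_pos"],o["tcp_rot"],o["contact_force"],o["qpos"],o["grip_width"])
h=cv2.cvtColor(S["image"],cv2.COLOR_BGR2HSV);m=cv2.inRange(h,(2,180,80),(14,255,255));n,_,st,ce=cv2.connectedComponentsWithStats(m)
print([(ce[i].round(1),st[i,4]) for i in range(1,n) if st[i,4]>20])
```

```text
yellow
   T [229.4 152. ] 526 [24 25] [0.7437 0.1391 0.052 ]
   T [238.7 198.6] 53 [8 8] [0.619  0.1118 0.052 ]
   T [314.4 227.4] 271 [18 19] [ 0.5455 -0.0818  0.052 ]
   S [317.5 192.6] 59 [8 9] [0.5408 0.1322 0.052 ]
   S [232.  212.3] 273 [21 19] [ 0.5528 -0.0836  0.052 ]
   S [353.1 269. ] 663 [34 28] [0.7845 0.1277 0.052 ]
blue
   T [257.6 154.5] 509 [24 24] [0.7376 0.0651 0.052 ]
   T [159.6 175.4] 1077 [46 44] [0.6792 0.3179 0.052 ]
   T [350.5 232.5] 270 [20 18] [ 0.533 -0.173  0.052]
   T [394.1 234.2] 53 [ 5 11] [ 0.5294 -0.2832  0.052 ]
   T [395.  277.5] 368 [32 26] [ 0.421  -0.2806  0.052 ]
   T [ 42.9 319.8] 236 [55 93] [0.3151 0.5783 0.052 ]
   S [140.9 204.8] 422 [31 24] [ 0.4712 -0.2877  0.052 ]
   S [193.  216.2] 278 [21 18] [ 0.5417 -0.1736  0.052 ]
   S [415.9 233.5] 1136 [49 39] [0.7273 0.3018 0.052 ]
   S [143.9 234.5] 55 [ 7 10] [ 0.5698 -0.2883  0.052 ]
   S [319.2 274.4] 689 [33 28] [0.7792 0.0544 0.052 ]
green
   T [286.  156.8] 505 [23 25] [ 0.7318 -0.0093  0.052 ]
   T [345.9 270.5] 265 [19 18] [ 0.4377 -0.159   0.052 ]
   S [192.5 188.1] 153 [19 12] [ 0.
[... 247 characters left out ...]
.052 ]
   S [229.7 185.8] 239 [20 17] [ 0.4601 -0.0701  0.052 ]
   S [243.8 285.3] 757 [33 30] [ 0.7651 -0.1029  0.052 ]
orange
   T [269.9 213. ] 143 [22 13] [0.5818 0.0314 0.052 ]
   T [262.9 244.1] 69 [10 10] [0.5021 0.048  0.052 ]
[0.49563638 0.04614888 0.109     ] scene pixel of ball (np.float64(278.8010913166959), np.float64(169.08736660237318))
2.0 [ 0.54589439 -0.0804722   0.21734631] [ 1.53167763e-01  9.88199589e-01  5.05157574e-04 -9.76102447e-04] [ 0.31307835 -0.10209786 -1.16105568] [-1.46978218e-01  3.07860380e-01 -7.22270862e-02  1.19265416e+00
  1.02355641e-03  1.60567115e-01] -5.67694852065484e-05
[(array([278.9, 167.4]), np.int32(67)), (array([282.9, 225.6]), np.int32(195))]
```

Both views agree on the lever ball at (0.496,0.046,0.109). Now I press yellow, easing down.

Request:
jog_arm(increments=[1, 0, 0, -0.25, 0, 1, 0, 0, -0.5, 0, 1, 0, 0, -0.7, 0, 1, 0, 0, -0.74, 0, 1, 0, 0, -0.78, 0, 1, 0, 0, -0.8, 0, 1, 0, 0, -0.82, 0, 1, 0, 0, -0.82, 0])

```text
clock: 2.8
eef_pos: [0.5471, -0.0817, 0.0552]
tcp_rot: [0.153, 0.988, 0.0, 0.001]
contact_force: [-0.4, -0.7, -0.2]
grip_width: -0.0001
grip_force: 0.0
```

Request:
jog_arm(increments=[1, 0, 0, -0.01, 0, 1, 0, 0, -0.02, 0, 1, 0, 0, -0.02, 0])

```text
clock: 3.1
eef_pos: [0.5461, -0.0818, 0.0502]
tcp_rot: [0.153, 0.988, 0.0, 0.0]
contact_force: [-0.1, 0.4, -0.0]
grip_width: 0.0001
grip_force: 0.0
```

Run:
```python
from h import *
c=manip.read_camera("scene")["image"]
cv2.imwrite("pics/s2.png",cv2.resize(c[120:260,140:340],None,fx=4,fy=4,interpolation=cv2.INTER_CUBIC)); o=manip.get_obs();print(o["eef_pos"],o["contact_force"])
```

```text
[ 0.54603277 -0.08179524  0.05015607] [ 0.9094672  -0.22325135 -0.85513584]
```

View pics/s2.png

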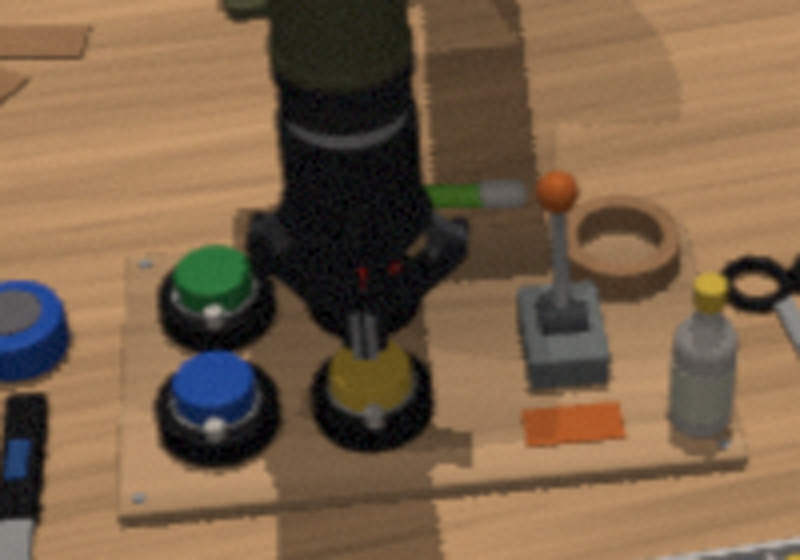

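The picture shows the closed fingertips at about crop (365,357), right over the yellow cap, with the pin still standing. So the tips sit a little higher than assumed, and I continue down.

Request:
jog_arm(increments=[1, 0, 0, -0.01, 0, 1, 0, 0, -0.02, 0, 1, 0, 0, -0.02, 0])

```text
clock: 3.45
eef_pos: [0.5457, -0.0817, 0.0457]
tcp_rot: [0.153, 0.988, -0.0, -0.0]
contact_force: [-0.0, 0.7, -0.4]
grip_width: 0.0002
grip_force: 0.0
```

Request:
jog_arm(increments=[1, 0, 0, -0.01, 0, 1, 0, 0, -0.02, 0, 1, 0, 0, -0.02, 0])

```text
clock: 3.75
eef_pos: [0.5458, -0.0816, 0.0417]
tcp_rot: [0.153, 0.988, 0.0, -0.0]
contact_force: [-0.4, 0.0, -0.9]
grip_width: 0.0002
grip_force: 0.0
```

Run:
```python
from h import *
cs=manip.read_camera("scene");c=cs["image"]
print(proj(cs,[.546,-.082,.052]),proj(cs,[.546,-.082,.034]))
cv2.imwrite("pics/s3.png",cv2.resize(c[160:250,170:270],None,fx=6,fy=6,interpolation=cv2.INTER_CUBIC)); o=manip.get_obs();print(o["eef_pos"],o["contact_force"],o["joint_efforts"])
```

```text
(np.float64(232.0155864331586), np.float64(210.20673269134738)) (np.float64(232.48585691291373), np.float64(215.56143580507586))
[ 0.54585943 -0.08164036  0.0418665 ] [ 0.0457202   0.45607842 -0.00831569] [-1.18824566e-03 -4.57743144e+01  2.08529466e+01 -1.72601180e-02
 -3.04512059e-04  3.65412404e-05]
```

View pics/s3.png

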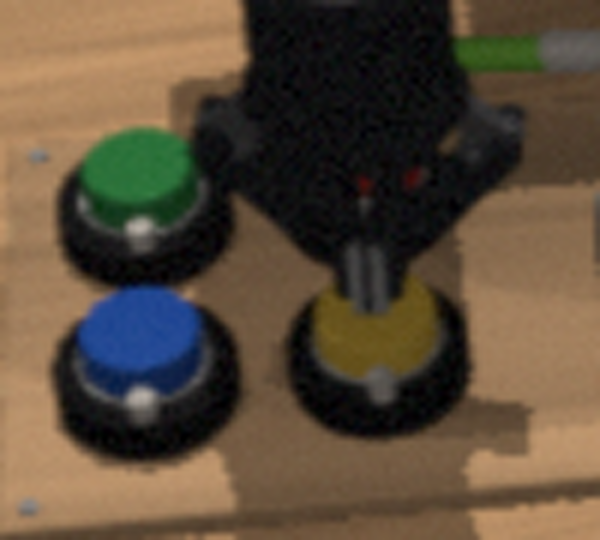

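Tips show at crop (372,308), just above the cap surface, with no force yet. I keep descending in small steps.

Request:
jog_arm(increments=[1, 0, 0, -0.01, 0, 1, 0, 0, -0.02, 0, 1, 0, 0, -0.02, 0])

```text
clock: 4.1
eef_pos: [0.5462, -0.0817, 0.038]
tcp_rot: [0.153, 0.988, -0.0, 0.0]
contact_force: [-0.2, 0.6, 0.5]
grip_width: -0.0
grip_force: 0.6
```

Request:
jog_arm(increments=[1, 0, 0, -0.01, 0, 1, 0, 0, -0.02, 0, 1, 0, 0, -0.02, 0])

```text
clock: 4.4
eef_pos: [0.5463, -0.0817, 0.0341]
tcp_rot: [0.153, 0.988, 0.0, 0.0]
contact_force: [-0.2, -0.2, 3.1]
grip_width: 0.0
grip_force: 1.3
```

Contact at TCP z≈0.039, so the stop should be at about 0.031.

Request:
jog_arm(increments=[1, 0, 0, -0.01, 0, 1, 0, 0, -0.02, 0, 1, 0, 0, -0.02, 0])

```text
clock: 4.7
eef_pos: [0.5463, -0.0817, 0.0308]
tcp_rot: [0.153, 0.988, 0.0, 0.0]
contact_force: [-1.3, 0.2, 8.6]
grip_width: 0.0
grip_force: 4.1
```

Request:
jog_arm(increments=[1, 0, 0, -0.01, 0, 1, 0, 0, -0.015, 0, 1, 0, 0, -0.015, 0])

```text
clock: 5.0
eef_pos: [0.5465, -0.0817, 0.0304]
tcp_rot: [0.153, 0.988, 0.0, 0.001]
contact_force: [-7.7, 1.5, 27.3]
grip_width: -0.0004
grip_force: 13.5
```

Bottomed at z≈0.0306. I lift and check the pin.

Request:
jog_arm(increments=[1, 0, 0, 0.15, 0, 1, 0, 0, 0.35, 0, 1, 0, 0, 0.35, 0, 1, 0, 0, 0.35, 0])

```text
clock: 5.4
eef_pos: [0.5467, -0.0818, 0.0976]
tcp_rot: [0.153, 0.988, -0.0, 0.001]
contact_force: [-0.8, -0.0, -0.6]
grip_width: -0.0002
grip_force: 0.0
```

Run:
```python
from h import *
cs=manip.read_camera("scene");c=cs["image"]
cv2.imwrite("pics/s4.png",cv2.resize(c[160:250,170:270],None,fx=6,fy=6,interpolation=cv2.INTER_CUBIC)); o=manip.get_obs();print(o["eef_pos"],o["contact_force"])
```

```text
[ 0.54551035 -0.08162013  0.09643473] [-0.03656639 -0.65233862 -0.83771819]
```

View pics/s4.png

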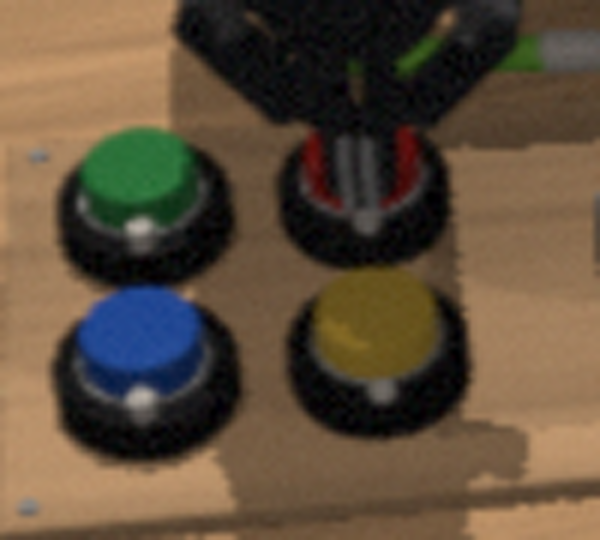

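The yellow cap is back up and its pin is now a short stub at crop (383,390), against the tall ones on blue (142,400) and green (142,235). So yellow is entered. Next is blue.

Request:
jog_arm(increments=[1, -0.065, -0.455, 0, 0, 1, -0.065, -0.455, 0, 0, 1, -0.065, -0.455, 0, 0, 1, -0.065, -0.455, -0.2, 0, 1, -0.065, -0.455, -0.28, 0, 1, -0.065, -0.455, -0.31, 0, 1, -0.065, -0.455, -0.33, 0, 1, -0.065, -0.455, -0.35, 0, 1, -0.065, -0.455, -0.35, 0, 1, -0.065, -0.455, -0.35, 0])

```text
clock: 6.45
eef_pos: [0.5303, -0.1717, 0.0304]
tcp_rot: [0.153, 0.988, -0.0, -0.002]
contact_force: [-11.9, 2.9, 27.9]
grip_width: -0.0003
grip_force: 14.4
```

Request:
jog_arm(increments=[1, 0, 0, 0.15, 0, 1, 0, 0, 0.35, 0, 1, 0, 0, 0.35, 0, 1, 0, 0, 0.35, 0])

```text
clock: 6.85
eef_pos: [0.5344, -0.1726, 0.0985]
tcp_rot: [0.153, 0.988, -0.0, 0.002]
contact_force: [-0.1, 0.5, -0.9]
grip_width: 0.0
grip_force: 0.0
```

Same depth and force as yellow, so blue is down. Next is green.

Request:
jog_arm(increments=[1, -0.475, 0.07, 0, 0, 1, -0.475, 0.07, 0, 0, 1, -0.475, 0.07, 0, 0, 1, -0.475, 0.07, -0.2, 0, 1, -0.475, 0.07, -0.28, 0, 1, -0.475, 0.07, -0.31, 0, 1, -0.475, 0.07, -0.33, 0, 1, -0.475, 0.07, -0.35, 0, 1, -0.475, 0.07, -0.35, 0, 1, -0.475, 0.07, -0.35, 0])

```text
clock: 7.85
eef_pos: [0.4358, -0.1577, 0.0303]
tcp_rot: [0.153, 0.988, 0.0, -0.001]
contact_force: [-13.5, 4.9, 36.3]
grip_width: -0.0
grip_force: 18.3
```

Request:
jog_arm(increments=[1, 0, 0, 0.15, 0, 1, 0, 0, 0.35, 0, 1, 0, 0, 0.6, 0, 1, 0, 0, 0.6, 0])

```text
clock: 8.25
eef_pos: [0.4433, -0.1604, 0.1539]
tcp_rot: [0.153, 0.988, -0.001, 0.007]
contact_force: [2.1, -1.0, 0.1]
grip_width: 0.0002
grip_force: 0.0
```

Run:
```python
from h import *
cs=manip.read_camera("scene");c=cs["image"]
cv2.imwrite("pics/s5.png",cv2.resize(c[160:250,170:270],None,fx=6,fy=6,interpolation=cv2.INTER_CUBIC)); o=manip.get_obs();print(o["eef_pos"],o["contact_force"])
```

```text
[ 0.44171084 -0.15986475  0.15111537] [ 0.05449911 -0.51745794  0.22830851]
```

View pics/s5.png

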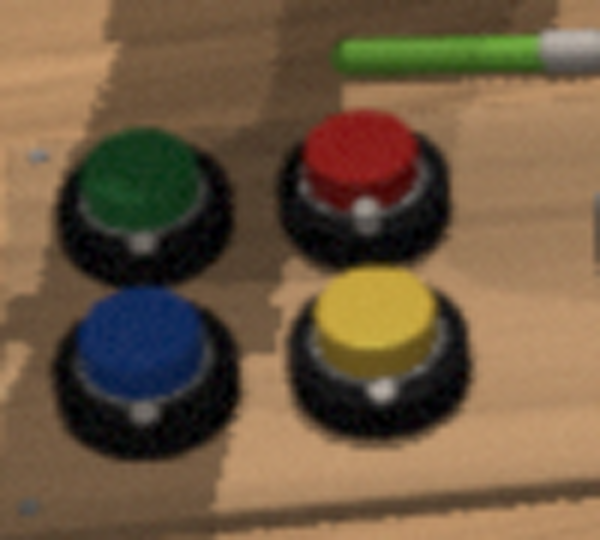

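Green, blue and yellow pins are all short stubs at (143,243), (145,411) and (382,388), while red's still stands tall at (367,210). The lever is next: I move behind the ball.

Request:
jog_arm(increments=[1, 0.07, 0.95, 0, 0, 1, 0.07, 0.95, 0, 0, 1, 0.07, 0.95, 0, 0, 1, 0.07, 0.95, 0, 0, 1, 0.07, 0.95, 0, 0, 1, 0.07, 0.95, 0, 0])

```text
clock: 8.9
eef_pos: [0.4514, 0.032, 0.1462]
tcp_rot: [0.152, 0.988, -0.001, -0.001]
contact_force: [-0.3, -0.8, -0.7]
grip_width: 0.0003
grip_force: 0.0
```

Request:
jog_arm(increments=[1, 0, 0.105, 0, 0, 1, 0, 0.105, -0.15, 0, 1, 0, 0.105, -0.31, 0, 1, 0, 0.105, -0.31, 0])

```text
clock: 9.3
eef_pos: [0.4479, 0.0505, 0.0815]
tcp_rot: [0.154, 0.988, -0.001, -0.004]
contact_force: [-2.0, 0.4, -0.2]
grip_width: 0.0001
grip_force: 0.0
```

Request:
jog_arm(increments=[1, 0.06, -0.008, 0, 0, 1, 0.12, -0.016, 0, 0, 1, 0.18, -0.025, 0, 0, 1, 0.24, -0.033, 0, 0, 1, 0.3, -0.041, 0, 0, 1, 0.36, -0.049, 0, 0, 1, 0.42, -0.058, 0, 0, 1, 0.46, -0.063, 0, 0, 1, 0.46, -0.063, 0, 0])

```text
clock: 10.2
eef_pos: [0.5408, 0.0407, 0.084]
tcp_rot: [0.153, 0.988, 0.001, -0.004]
contact_force: [-7.2, 3.2, 3.0]
grip_width: -0.0002
grip_force: 3.8
```

Run:
```python
from h import *
cs=manip.read_camera("scene");c=cs["image"]
cv2.imwrite("pics/s6.png",cv2.resize(c[110:260,170:350],None,fx=4,fy=4,interpolation=cv2.INTER_CUBIC)); o=manip.get_obs();print(o["eef_pos"],o["contact_force"])
```

```text
[0.54077842 0.04065435 0.08402914] [-6.32088927  3.82743727  1.9793493 ]
```

View pics/s6.png

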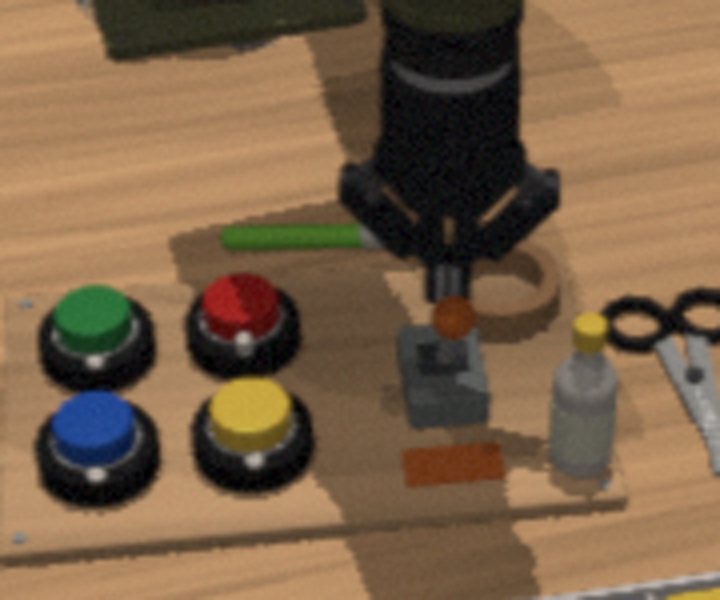

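The ball is being pushed well, now at crop (453,318), and the glue is clear of the fingers. I push on to the stop.

Request:
jog_arm(increments=[1, 0.03, -0.002, 0, 0, 1, 0.06, -0.005, 0, 0, 1, 0.06, -0.005, 0, 0])

```text
clock: 10.55
eef_pos: [0.5413, 0.0415, 0.0826]
tcp_rot: [0.152, 0.988, 0.001, -0.014]
contact_force: [-25.6, 8.5, 15.2]
grip_width: -0.0002
grip_force: 14.2
```

Request:
jog_arm(increments=[1, 0.02, -0.002, 0, 0, 1, 0.04, -0.005, 0, 0, 1, 0.04, -0.005, 0, 0])

```text
clock: 10.85
eef_pos: [0.5414, 0.0415, 0.0824]
tcp_rot: [0.152, 0.988, 0.001, -0.021]
contact_force: [-41.1, 10.8, 27.9]
grip_width: -0.0002
grip_force: 22.0
```

```bash
cat > b.py <<'E'
from h import *
def ball(n,box):
    c=manip.read_camera(n);h=cv2.cvtColor(c["image"],cv2.COLOR_BGR2HSV);m=cv2.inRange(h,(2,180,70),(14,255,255))
    k,_,st,ce=cv2.connectedComponentsWithStats(m)
    for i in range(1,k):
        u,v=ce[i]
        if st[i,4]>15 and box[0]<u<box[2] and box[1]<v<box[3]: print(n,ce[i].round(1),st[i,2:],onplane(c,u,v,.109).round(4))
    print(n,"expected at full throw",np.round(proj(c,[.577,.035,.109]),1))
    return c
ball("scene",(250,140,310,240));ball("top",(240,190,300,260))
o=manip.get_obs();print(o["eef_pos"],o["contact_force"])
E
python3 b.py
```

```text
scene [283.1 189.2] [10 10 77] [0.5669 0.0364 0.109 ]
scene [283.  225.6] [ 25  10 200] [0.677  0.0045 0.109 ]
scene expected at full throw [283.7 192.2]
top expected at full throw [268.  210.6]
[0.54143455 0.04152225 0.0823886 ] [-40.38415441  10.94635001  27.57644335]
```

Run:
```python
from h import *
import pickle
from scipy.optimize import least_squares
T=pickle.load(open("top.pkl","rb"));S=pickle.load(open("scene.pkl","rb"))
d=np.array([.99,-.136,0]);print("block centre",onplane(T,266.3,236.8,.037))
tip=lambda px,py,a:np.array([px,py,.034])+.085*(np.sin(a)*d+np.array([0,0,np.cos(a)]))
f=lambda q:np.r_[np.array(proj(T,tip(q[0],q[1],q[2])))-[262.9,244.1],np.array(proj(S,tip(q[0],q[1],q[2])))-[278.9,167.4],np.array(proj(S,tip(q[0],q[1],q[3])))-[283.1,189.2]]
r=least_squares(f,[.53,.04,-.4,.5]);print(r.x,r.fun)
b=onplane(T,266.3,236.8,.037)
for a in np.arange(-.6,.8,.1): print(round(a,1),np.round(proj(S,tip(b[0],b[1],a)),1),np.round(proj(T,tip(b[0],b[1],a)),1))
```

```text
block centre [0.52274341 0.04022593 0.037     ]
[ 0.52431454  0.04229845 -0.35408184  0.51598209] [-0.1358986  -0.02125932 -0.07702991  0.02100377 -0.05778736  0.007137  ]
-0.6 [276.8 165.4] [262.6 252.9]
-0.5 [277.2 165.8] [263.  249.7]
-0.4 [277.6 166.7] [263.4 246.3]
-0.3 [278.1 167.8] [263.9 242.9]
-0.2 [278.5 169.4] [264.4 239.3]
-0.1 [279.  171.2] [264.9 235.8]
-0.0 [279.5 173.4] [265.4 232.2]
0.1 [280.  175.9] [265.9 228.8]
0.2 [280.5 178.7] [266.5 225.4]
0.3 [281.  181.7] [267.  222.2]
0.4 [281.5 185. ] [267.5 219.1]
0.5 [281.9 188.4] [268.  216.3]
0.6 [282.3 191.9] [268.5 213.7]
0.7 [282.7 195.6] [269.  211.4]
```

The lever's lean went from -0.35 to +0.52 rad, with a hard stop felt at 40 N. That fits a 1.0 rad range centred on the vertical. Backing off.

Request:
jog_arm(increments=[1, -0.1, 0.015, 0, 0, 1, -0.25, 0.035, 0, 0, 1, -0.4, 0.05, 0, 0, 1, -0.4, 0.05, 0, 0, 1, -0.4, 0.05, 0.25, 0, 1, -0.4, 0.05, 0.5, 0, 1, -0.6, 0.05, 0.75, 0, 1, -0.8, 0.05, 0.75, 0, 1, -1, 0.05, 0.75, 0, 1, -1, 0.05, 0.75, 0, 1, -1, 0.05, 0.75, 0])

```text
clock: 12.05
eef_pos: [0.365, 0.0477, 0.2359]
tcp_rot: [0.153, 0.988, 0.0, 0.002]
contact_force: [0.8, -0.3, -0.6]
grip_width: -0.0004
grip_force: 0.0
```

```bash
python3 b.py
python3 - <<'E'
from h import *
c=manip.read_camera("scene")["image"]
cv2.imwrite("pics/s7.png",cv2.resize(c[110:320,100:400],None,fx=2.6,fy=2.6,interpolation=cv2.INTER_CUBIC))
E
```

```text
scene [282.9 188.5] [11 10 86] [0.5644 0.0367 0.109 ]
scene [283.  225.6] [ 25  10 197] [0.6768 0.0046 0.109 ]
scene expected at full throw [283.7 192.2]
top [270.  213.7] [ 23  14 217] [0.5694 0.03   0.109 ]
top expected at full throw [268.  210.6]
[0.36596524 0.04781991 0.2355266 ] [ 0.14817343  0.0488229  -0.36461346]
```

View pics/s7.png

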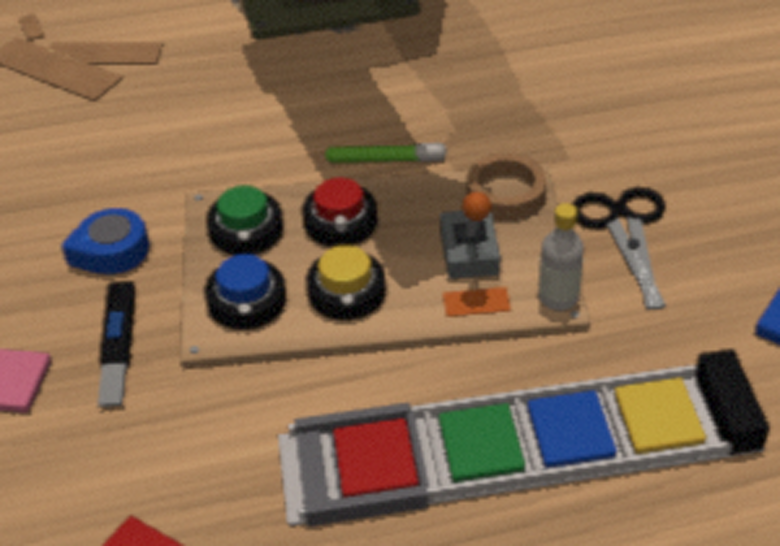

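The lever stays over at the stop, leaning about 0.5 rad with its ball at crop (477,206). Three pins are down, red's stands, and everything else is in place. Handing in.

```bash
python3 -c "
from bench import manip
print(manip.finish_job())"
```

```text
the job is handed in; nothing more can be done
None
```

I pressed yellow, blue and green in that order, left red alone, threw the run lever to its stop and handed the job in at about 12 s; the last picture shows the three pins down and nothing else on the desk visibly moved.

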